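Switch on the guarded bench power unit

TASK

Switch on the bench power unit: with a fingertip lift the front of the hinged guard on top of it, push the toggle beneath it right over to the hinge side, then draw the finger out and let the guard drop shut again. Touch and push only: do not grasp or lift anything, do not shove the unit out of its place, and leave the things around it alone.

Things in the scene. Friction and masses are not known exactly. Their poses are not given: they have to be found in the camera images.
- unit: bench power unit: grey metal box, loose on rubber feet (about 2.4 kg, slides at about 12 N). Origin at bench level below the switch; x runs front to rear, z up. In its frame, mm: box x -8 to 142, y -75 to 75, top face z 60. Guard and toggle sit at the front of the top; a 16 high dial and lamps at x 75 to 115. Posts 6 thick at x 30, y +-42.5, up to z 102, carry the hinge
- guard (a joint): guard hinge angle: 0 shut, grows as its front rises, stop at 1.4 (short of upright), so its weight (about 45 g) always drops it shut unless a finger holds it up. Smooth, slippery grey plastic flap 4 mm thick, 78 wide, level when shut, mid-plane 98 above the bench; open front; side flanges 3 thick hang 14 down (72 clear between) over unit x -3 to 21; a 12 wide slot shows the toggle
- guard_lip (a point): centre of the 8 mm thick round bead that ends the guard's front lip, 45 mm from the hinge; the last 10 mm before it sweep up at 0.6 rad. Shut, it is at x -14, z 105 mm in the unit's frame (underside 101), ahead of the box's front face; a finger tilted forward gets under it from the front (36 mm gap between box top and guard)
- guard_hinge (a point): middle of the guard's hinge axis, which runs along the unit's y, at x 30, z 98 mm in the unit's frame; the point's axes turn with the guard
- toggle (a joint): angle of the toggle, 0 = off (leans 0.3 rad towards the unit's front), 0.6 = on (leans 0.3 rad towards the guard's hinge); it stays where it is left. About 2 N at its tip moves it
- toggle_tip (a point): middle of the toggle's free end. Aluminium paddle 26 mm wide in y, 8 thick, 26 long from its pivot at x 14, z 64 in the unit's frame; off, the tip is at x 6, z 89; on, at x 22, z 89
- beaker: bystander: open glass beaker, 72 mm wide, 90 mm high, origin under its centre; stands near the unit
- bottle: bystander: amber glass bottle, 60 mm wide, 140 mm high, origin under its centre; stands near the unit
- lighter: bystander: gas lighter lying on the bench, 164 mm long, 18 mm high; its red handle spans x -75 to +15 and its dark rod x +14 to +89 from its origin

How it is judged:
On the way, in this order (a step that is already met when the one before it is completed fails the run):
1. the guard is lifted while the toggle is still off (value of joint guard above 0.15 rad and value of joint toggle below 0.25 rad), for 0.1 s.
2. the toggle is pushed over to on under the lifted guard (value of joint toggle above 0.48 rad and value of joint guard above 0.12 rad), for 0.1 s.
3. the guard has dropped shut with the toggle on (value of joint toggle above 0.48 rad and value of joint guard below 0.06 rad), for 0.2 s.
At the end, for the whole second after the job is handed in: The toggle is on (above 0.48 of 0.6 rad), the guard is shut (below 0.06 rad), the unit stands level within 25 mm of where it was, and the beaker, bottle and lighter are within 30 mm of where they were (all of step 3 and distance of unit from where it was at the start of the episode below 0.025 m and angle between unit's own z axis and vertical below 0.05 rad and linear speed of unit below 0.02 m/s and distance of each of beaker, bottle, lighter from where it was at the start of the episode below 0.03 m); the robot touches nothing.
It fails at once if the power unit is shoved or lifted (more than 25 mm) (distance of unit from where it was at the start of the episode above 0.025 m).
It fails at once if the power unit is tipped (angle between unit's own z axis and vertical above 0.12 rad).
It fails at once if the beaker, bottle or lighter is moved or lifted (more than 30 mm) (distance of any of beaker, bottle, lighter from where it was at the start of the episode above 0.03 m).
It fails at once if the beaker or bottle is tipped (angle between any of beaker, bottle's own z axis and vertical above 0.5 rad).
It also fails if it takes over 38 s, if anything falls off the work surface, if the arm or the gripper's body presses on something with over 40 N, if the wrist force passes 120 N, or if a joint passes its speed limit or range.

ROBOT

A 7-joint arm with a two-finger parallel gripper is mounted at the origin on the work surface. World frame = base frame: x ahead of the robot, y to its left, z up, the work surface at z = 0. Lengths are in m, angles in rad, forces in N, time in s.
With the tool pointing down it reaches from about 0.35 to 0.9 m from the base axis. Payload 19.9 kg.
Tool frame: the origin (TCP) lies between the finger pads; the fingertips stand 19 mm ahead of it and the grasp point (between the pads) is the TCP; z points along the fingers, y is the direction in which the jaws open and shut (so a half turn about z gives the same grasp; the last joint's range is limited). The gripper opens to 94 mm and grips with 3 to 60 N. Pads are 16 mm wide; open, the fingers measure 119 mm over their backs; the gripper's body (75 mm by 177 mm) begins 78 mm behind the grasp point.
Start: joints at [-0.042, 0.417, -0.01, 1.614, 0.005, 1.111, -0.053], TCP at [0.625, 0, 0.189] pointing down, gripper open.
Joint ranges: [-2.81, 2.81], [-0.39, 2.02], [-1.27, 1.25], [0.06, 2.57], [-1.19, 4.33], [0.19, 2], [-2.82, 2.82]. Speed limits (rad/s): [1.89, 1.89, 2.39, 2.39, 3.01, 3.01, 3.01].

INTERFACE

Orientations are given as a 3x3 rotation matrix whose columns are the frame's x, y, z axes.
In Python, from rig import robot gives the robot as it stands. Calls block until the motion is done:
- robot.move_ptp(position, orientation): joint-space move of the TCP to a pose.
- robot.move_linear(position, velocity=0.15, frame=None, threshold=None): straight line of the TCP; frame=None keeps the orientation; velocity is the mean speed in m/s. With threshold (N) it stops when the force on the tool has changed by that much, and returns True; else False.
- robot.goto_joints(angles): joint-space move.
- robot.gripper_to(opening): finger opening in m; the grip force is fixed at half the most; returns when the fingers have stopped.
- robot.pause(seconds).
- robot.ik(position, orientation): joint angles nearest the present ones, or None.
- robot.get_state(): the state.
- robot.grab_frame(name): name is "scene" or "side" or "wrist"; returns the picture (420x560x3 uint8, red, green, blue); there is no depth.
- robot.camera_info(name): a dict with "fx", "fy", "cx", "cy" (pixels), "dist" ([k1, k2, p1, p2, k3] as OpenCV has them; the pictures are not rectified), "rvec" (rotation vector, rad) and "tvec" (3), from world to camera coordinates, as OpenCV has them. Camera axes: x right, y down, z forward; pixel columns grow to the right and rows downward; lengths in m; the calibration is good to about 2 mm. A picture is of the moment at which its call begins: read the wrist's pose just before it. camera_info takes no time and is no camera call; for the wrist camera it gives the pose at the moment of the call.
A pose or a line that the arm cannot do raises robot.PlanningError and nothing moves.
- robot.sign_off(): hands the job in, once; it reports no verdict.
The state is a dict: "time": time; "qpos": joint angles; "joint_vel": joint speeds; "effort": joint torques, N m; "ee_pos": TCP position; "tool_rot": TCP orientation; "force": force on the tool from outside, world axes, zero at the start; "moment": the same for the moment, N m; "opening": finger opening in m.
Only numpy, scipy, OpenCV 4.12 (cv2) and the standard library are available. Lean on these libraries where they do the work, as an engineer would, in place of code of your own. Each camera call takes 0.05 s, during which the arm holds its last target.

## Working session

There is one attempt and no reset: what is moved stays moved. The work goes in short steps, each a Python script; the robot and the scene stay as the last script left them, time stands still between calls to the robot, and variables do not carry over. Pictures are saved under pics/ and viewed, and the job is handed in when it is done.

```bash
ls; mkdir -p pics; python3 - <<'E'
from rig import robot
import cv2
for n in ("scene","side","wrist"):
    i=robot.camera_info(n); im=robot.grab_frame(n); cv2.imwrite(f"pics/{n}0.png",im[:,:,::-1]); print(n,i)
print(robot.get_state())
E
```

```text
pics
scene {'fx': 414.9158566475591, 'fy': 414.9158566475591, 'cx': 282.4679604272865, 'cy': 202.23742126211408, 'dist': array([0.03686862, 0.        , 0.        , 0.        , 0.        ]), 'rvec': array([ 1.10757961,  2.5178793 , -0.87873131]), 'tvec': array([ 0.36521318, -0.38915557,  1.20807191])}
side {'fx': 405.6825678943549, 'fy': 405.6825678943549, 'cx': 293.2737231255987, 'cy': 206.9000028175531, 'dist': array([-0.11773732,  0.        ,  0.        ,  0.        ,  0.        ]), 'rvec': array([ 0.9340726 , -2.46632653,  1.13510394]), 'tvec': array([0.59497288, 0.31053147, 0.63376619])}
wrist {'fx': 330.4098933753903, 'fy': 330.4098933753903, 'cx': 283.04522347149305, 'cy': 208.77320799535997, 'dist': array([-0.02330143,  0.        ,  0.        ,  0.        ,  0.        ]), 'rvec': array([-2.86836885e+00, -1.26313042e-03,  2.40245182e-03]), 'tvec': array([-0.62209574, -0.02816057,  0.39126481])}
{'time': 0.15, 'qpos': array([-0.04148547,  0.41785559, -0.01030594,  1.61403259,  0.00467119,
        1.11068762, -0.05303254]), 'joint_vel': array([-0.00184656, -0.00170412,  0.00094954, -0.00175702, -0.00296321,
        0.0014337 ,  0.00034738]), 'effort': array([ 7.99236568e-04, -8.51532197e+01,  6.39362633e-01, -4.26137459e+01,
       -4.88919730e-02,  1.71691604e-02,  1.51774425e-04]), 'ee_pos': array([ 6.24694010e-01, -8.39536852e-06,  1.88358669e-01]), 'tool_rot': array([[ 4.95243387e-05,  9.99999540e-01, -9.57693641e-04],
       [ 9.99999997e-01, -4.95742575e-05, -5.21003271e-05],
       [-5.21477801e-05, -9.57691058e-04, -9.99999540e-01]]), 'force': array([-0.06181489,  0.28275169,  0.58330145]), 'moment': array([-0.03187682,  0.00752219,  0.0050494 ]), 'opening': 0.09382147172642956}
```

View pics/scene0.png

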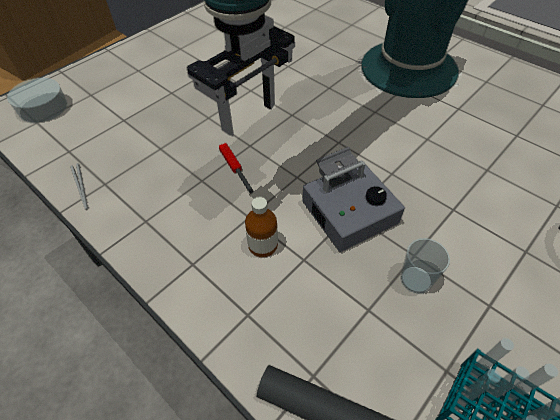

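View pics/side0.png

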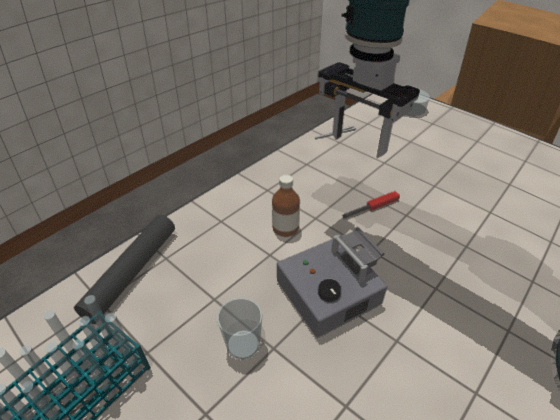

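View pics/wrist0.png

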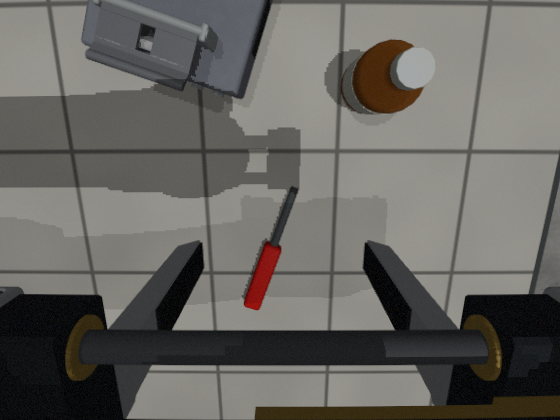

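The unit is to the robot's left, with its front (the guard side) facing roughly world -y. In scene it is at about (350,200) and in side about (330,280). The bottle, beaker and lighter are clear in both views. I'll zoom in on the unit next.

```bash
python3 - <<'E'
import cv2
a=cv2.imread('pics/scene0.png')[140:260,290:420]; cv2.imwrite('pics/s_z.png',cv2.resize(a,None,fx=5,fy=5,interpolation=cv2.INTER_CUBIC))
a=cv2.imread('pics/side0.png')[220:340,270:400]; cv2.imwrite('pics/d_z.png',cv2.resize(a,None,fx=5,fy=5,interpolation=cv2.INTER_CUBIC))
a=cv2.imread('pics/wrist0.png')[0:110,70:280]; cv2.imwrite('pics/w_z.png',cv2.resize(a,None,fx=3.5,fy=3.5,interpolation=cv2.INTER_CUBIC))
E
```

```text
(no output)
```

View pics/s_z.png

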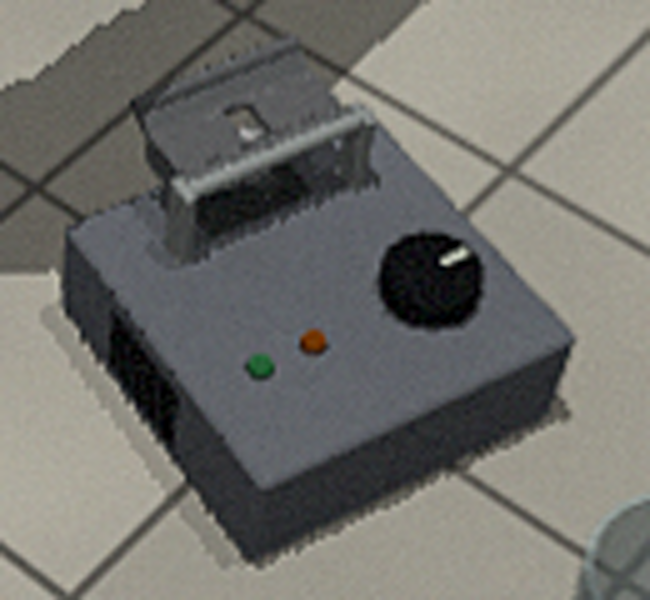

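View pics/d_z.png

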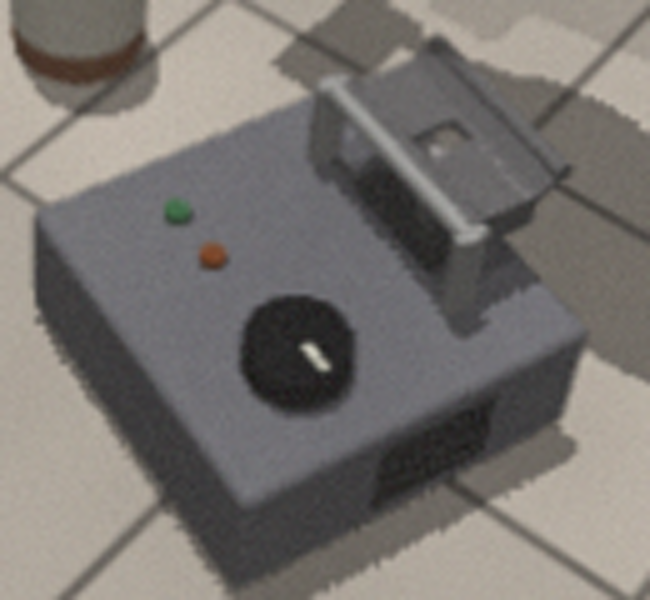

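View pics/w_z.png

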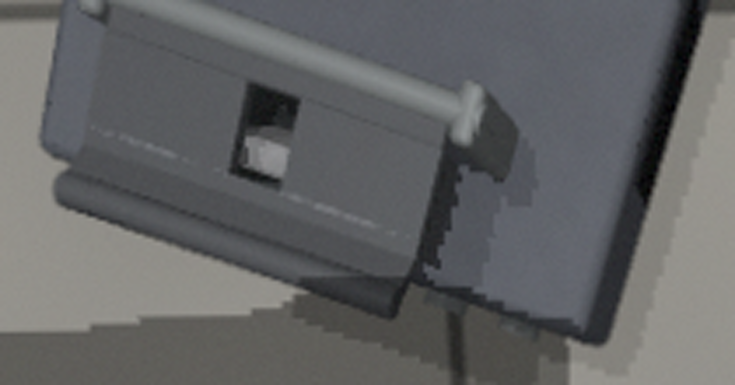

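```bash
cat > meas.py <<'E'
import numpy as np, cv2
def ray(info,px):
    K=np.array([[info['fx'],0,info['cx']],[0,info['fy'],info['cy']],[0,0,1]])
    u=cv2.undistortPoints(np.array([[px]],float),K,info['dist'])[0,0]
    R=cv2.Rodrigues(info['rvec'])[0]
    return -R.T@info['tvec'], R.T@np.array([u[0],u[1],1])
def onplane(info,px,z):
    o,d=ray(info,px); return o+d*(z-o[2])/d[2]
E
python3 - <<'E'
from rig import robot
from meas import *
from scipy.optimize import least_squares
def z(c,s,off): return ((c[0]+.5)/s-.5+off[0],(c[1]+.5)/s-.5+off[1])
S=lambda *c:('scene',z(c,5,(290,140))); D=lambda *c:('side',z(c,5,(270,220))); W=lambda *c:('wrist',z(c,3.5,(70,0)))
obs=[(S(65,233),(-8,-75,60)),(S(265,488),(142,-75,60)),(S(574,342),(142,75,60)),
(D(38,213),(142,-75,60)),(D(245,504),(142,75,60)),(D(587,335),(-8,75,60)),
(W(605,343),(-8,-75,60)),(W(40,148),(-8,75,60)),
(S(136,105),(-14,-39,107)),(D(568,172),(-14,39,107)),(D(437,42),(-14,-39,107)),(W(60,190),(-14,39,105)),(W(393,312),(-14,-39,105))]
P=[];Q=[]
for (n,px),m in obs:
    p=onplane(robot.camera_info(n),px,m[2]/1000); P.append(p[:2]);Q.append(np.array(m[:2])/1e3)
P=np.array(P);Q=np.array(Q)
def res(v):
    c,s=np.cos(v[2]),np.sin(v[2]); return (Q@np.array([[c,s],[-s,c]])+v[:2]-P).ravel()
r=least_squares(res,[.5,.25,1.4],loss='soft_l1',f_scale=.002)
print(r.x); R=res(r.x).reshape(-1,2)*1e3
for (a,b),e,p in zip(obs,R,P): print(a[0],b,p.round(4),e.round(1))
# others
print('bottle base',[onplane(robot.camera_info('scene'),(262,252),0),onplane(robot.camera_info('side'),(286,230),0)])
for n,pts in (('side',[(345,216),(398,196)]),('scene',[(253,192),(223,147)])):
    print(n,[onplane(robot.camera_info(n),p,.01).round(3) for p in pts])
print(onplane(robot.camera_info('side'),(241,345),0),onplane(robot.camera_info('scene'),(418,278),0))
E
```

```text
[0.51191536 0.1278074  1.23893415]
scene (-8, -75, 60) [0.5848 0.1003] [-4.6 -4.5]
scene (142, -75, 60) [0.6292 0.238 ] [-0.1 -0.3]
scene (142, 75, 60) [0.4931 0.2854] [-5.8  1.1]
side (142, -75, 60) [0.624  0.2366] [5.1 1.1]
side (142, 75, 60) [0.4871 0.2847] [0.2 1.7]
side (-8, 75, 60) [0.4383 0.1482] [ 0.1 -3.5]
wrist (-8, -75, 60) [0.5844 0.0957] [-4.2  0.1]
wrist (-8, 75, 60) [0.4398 0.1445] [-1.4  0.2]
scene (-14, -39, 107) [0.5457 0.1024] [-1.5 -0.6]
side (-14, 39, 107) [0.4689 0.1271] [1.6 0.2]
side (-14, -39, 107) [0.5417 0.1032] [ 2.6 -1.3]
wrist (-14, 39, 105) [0.4685 0.1267] [2.  0.6]
wrist (-14, -39, 105) [0.5416 0.1002] [2.7 1.6]
bottle base [array([0.72976977, 0.12116678, 0.        ]), array([0.70945752, 0.11469193, 0.        ])]
side [array([ 0.633, -0.003,  0.01 ]), array([ 0.577, -0.153,  0.01 ])]
scene [array([0.638, 0.004, 0.01 ]), array([ 0.587, -0.15 ,  0.01 ])]
[0.57755423 0.38052032 0.        ] [5.70947943e-01 3.79707849e-01 1.11022302e-16]
```

```bash
cat > fing.py <<'E'
import numpy as np
U=np.array([0.512,0.128]); yaw=1.239
xu=np.array([np.cos(yaw),np.sin(yaw),0]); yu=np.array([-np.sin(yaw),np.cos(yaw),0]); zu=np.array([0,0,1.])
TH=1.0; SG=1
def setup(th=TH,sg=SG):
    d=np.cos(th)*xu-np.sin(th)*zu; n=np.sin(th)*xu+np.cos(th)*zu
    y=sg*yu; return d,n,np.column_stack([np.cross(y,d),y,d])
def tcp(cx,cz,th=TH,sg=SG,cy=0):   # upper fingertip corner at unit x,z mm
    d,n,R=setup(th,sg)
    return np.r_[U,0]+xu*cx/1e3+yu*cy/1e3+zu*cz/1e3-.019*d-.008*n
def corner(st):  # unit-frame mm of upper corner now
    d,n,_=setup(); p=st['ee_pos']+.019*d+.008*n-np.r_[U,0]
    return np.round([p@xu*1e3,p@yu*1e3,p[2]*1e3],1)
E
python3 - <<'E'
from rig import robot
from fing import *
for th in (.8,.9,1.0,1.1):
  for sg in (1,-1):
    for c in ((-70,110),(-8,90),(18,83),(0,110)):
        q=robot.ik(tcp(*c,th,sg),setup(th,sg)[2]); print(th,sg,c,None if q is None else np.round(q,2))
E
```

```text
0.8 1 (-70, 110) [-0.09  0.41  0.53  2.19 -1.17  1.12 -2.22]
0.8 1 (-8, 90) [ 0.23  0.4  -0.01  2.19 -1.15  0.86 -2.32]
0.8 1 (18, 83) [ 0.33  0.43 -0.19  2.18 -1.14  0.76 -2.36]
0.8 1 (0, 110) [ 0.06  0.37  0.17  2.19 -1.17  0.92 -2.35]
0.8 -1 (-70, 110) [ 0.54  0.37 -0.2   2.17 -0.96  0.9   0.76]
0.8 -1 (-8, 90) [ 0.49  0.42 -0.31  2.18 -1.04  0.76  0.74]
0.8 -1 (18, 83) [ 0.47  0.44 -0.35  2.18 -1.07  0.71  0.73]
0.8 -1 (0, 110) [ 0.46  0.38 -0.29  2.17 -1.03  0.79  0.69]
0.9 1 (-70, 110) [-0.45  0.46  0.9   2.19 -1.18  1.17 -2.26]
0.9 1 (-8, 90) [-0.14  0.37  0.35  2.19 -1.14  0.89 -2.4 ]
0.9 1 (18, 83) [-0.19  0.39  0.35  2.18 -1.19  0.87 -2.41]
0.9 1 (0, 110) [-0.31  0.36  0.53  2.18 -1.15  0.95 -2.43]
0.9 -1 (-70, 110) [ 0.46  0.32 -0.18  2.17 -0.87  0.85  0.62]
0.9 -1 (-8, 90) [ 0.4   0.37 -0.27  2.17 -0.94  0.72  0.58]
0.9 -1 (18, 83) [ 0.37  0.39 -0.31  2.16 -0.96  0.67  0.56]
0.9 -1 (0, 110) [ 0.37  0.33 -0.25  2.16 -0.92  0.75  0.52]
1.0 1 (-70, 110) [-0.65  0.49  1.09  2.18 -1.15  1.17 -2.34]
1.0 1 (-8, 90) [-0.51  0.4   0.71  2.17 -1.13  0.94 -2.48]
1.0 1 (18, 83) [-0.56  0.42  0.71  2.17 -1.17  0.92 -2.49]
1.0 1 (0, 110) [-0.67  0.41  0.9   2.16 -1.14  1.01 -2.5 ]
1.0 -1 (-70, 110) [ 0.37  0.28 -0.15  2.15 -0.77  0.81  0.46]
1.0 -1 (-8, 90) [ 0.3   0.33 -0.23  2.15 -0.8   0.69  0.39]
1.0 -1 (18, 83) [ 0.27  0.35 -0.26  2.14 -0.81  0.65  0.36]
1.0 -1 (0, 110) [ 0.27  0.29 -0.22  2.14 -0.78  0.72  0.34]
1.1 1 (-70, 110) [-0.73  0.43  1.09  2.16 -1.03  1.07 -2.49]
1.1 1 (-8, 90) [-0.85  0.52  1.09  2.16 -1.16  1.05 -2.52]
1.1 1 (18, 83) [-0.77  0.46  0.9   2.14 -1.11  0.93 -2.61]
1.1 1 (0, 110) [-0.87  0.47  1.09  2.14 -1.09  1.04 -2.6 ]
1.1 -1 (-70, 110) [ 0.28  0.24 -0.13  2.14 -0.64  0.78  0.29]
1.1 -1 (-8, 90) [ 0.2   0.3  -0.19  2.13 -0.65  0.68  0.2 ]
1.1 -1 (18, 83) [ 0.16  0.32 -0.21  2.11 -0.65  0.64  0.15]
1.1 -1 (0, 110) [ 0.17  0.27 -0.18  2.11 -0.63  0.71  0.15]
```

```bash
sed -i 's/SG=1$/SG=-1/' fing.py; grep SG fing.py|head -1; python3 - <<'E'
from rig import robot
from fing import *
import cv2
robot.gripper_to(0.0)
robot.move_ptp(tcp(-70,120),setup()[2])
robot.move_linear(tcp(-35,92),velocity=.1)
st=robot.get_state(); print(st['time'],st['opening'],corner(st),st['force'])
a=[]
for n,(x,y) in (('scene',(250,80)),('side',(260,150))):
    im=robot.grab_frame(n)[:,:,::-1][y:y+180,x:x+170]; a.append(cv2.resize(im,None,fx=2.3,fy=2.3,interpolation=cv2.INTER_CUBIC))
cv2.imwrite('pics/pre.png',np.hstack(a)); cv2.imwrite('pics/prew.png',robot.grab_frame('wrist')[:,:,::-1])
E
```

```text
TH=1.0; SG=-1
2.95 0.00048466220081118557 [-34.9  -0.2  92.1] [-0.14718075 -0.08027953 -0.3309503 ]
```

View pics/pre.png

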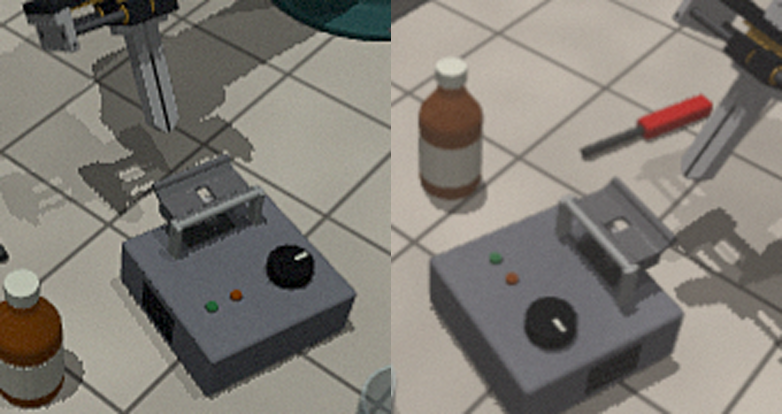

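View pics/prew.png

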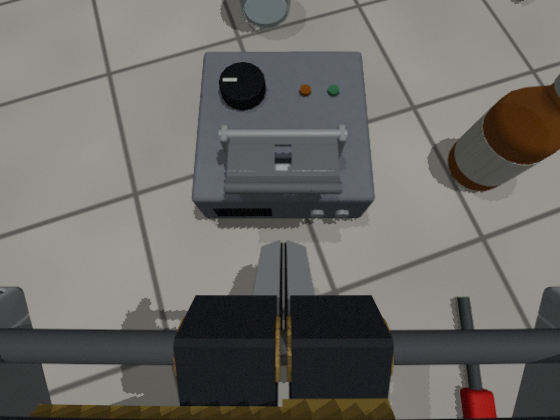

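The fingertip (wrist picture, 283,243) lines up with the guard, whose lip runs from (226,185) to (341,185), and the fingers are square to the unit. I'll check the pose again from this closer view.

```bash
python3 - <<'E'
from rig import robot
from fing import *
from meas import *
i=robot.camera_info('wrist')
for px,z in (((204,53),60),((361,53),60),((194,201),60),((373,199),60),((226,184),105),((341,184),105),((221,132),98),((346,132),98)):
    p=onplane(i,px,z/1e3)-np.r_[U,0]; print(px,z,np.round([p@xu*1e3,p@yu*1e3],1))
E
```

```text
(204, 53) 60 [136.2  75.6]
(361, 53) 60 [136.2 -70.8]
(194, 201) 60 [-9.3 73. ]
(373, 199) 60 [ -7.6 -70.1]
(226, 184) 105 [-12.3  39.8]
(341, 184) 105 [-12.3 -36.7]
(221, 132) 98 [30.8 46.9]
(346, 132) 98 [ 30.8 -43.7]
```

```bash
cat > shot.py <<'E'
import cv2,numpy as np
def shot(robot,name):
    a=[]
    for n,(x,y) in (('scene',(270,90)),('side',(290,170))):
        im=robot.grab_frame(n)[:,:,::-1][y:y+130,x:x+120]; a.append(cv2.resize(im,None,fx=3.2,fy=3.2,interpolation=cv2.INTER_CUBIC))
    cv2.imwrite(f'pics/{name}.png',np.hstack(a))
E
python3 - <<'E'
from rig import robot
from fing import *
from shot import shot
p=lambda t:print(t,corner(robot.get_state()),robot.get_state()['force'].round(2),robot.get_state()['time'])
p(robot.move_linear(tcp(-9,89,cy=1.5),velocity=.06,threshold=8))
p(robot.move_linear(tcp(-2,108,cy=1.5),velocity=.06,threshold=8))
robot.pause(.3)
shot(robot,'lift'); p(0)
E
```

```text
False [-8.9  1.6 89. ] [ 0.42 -0.14 -0.16] 3.6833
False [ -2.    1.4 108.2] [-0.45  0.19 -0.26] 4.1667
0 [ -2.1   1.6 107.8] [ 0.78 -0.56 -0.52] 4.5667
```

View pics/lift.png

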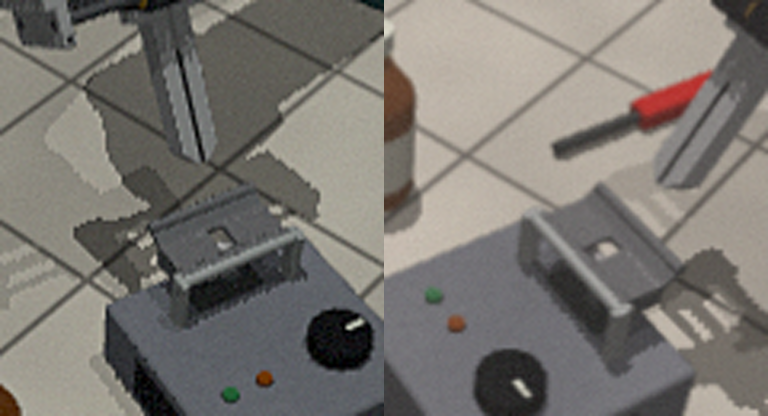

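```bash
python3 - <<'E'
from rig import robot
from fing import *
import cv2
st=robot.get_state(); print(st['ee_pos'],st['tool_rot'].round(3)); d,n,R=setup(); print(R.round(3))
for name in('scene','side'):
    i=robot.camera_info(name); K=np.array([[i['fx'],0,i['cx']],[0,i['fy'],i['cy']],[0,0,1]])
    T=st['tool_rot']; tip=st['ee_pos']+.019*T[:,2]
    pts=np.array([st['ee_pos'],tip,tip+.008*n,tip-.008*n]); px=cv2.projectPoints(pts,i['rvec'],i['tvec'],K,i['dist'])[0][:,0]
    o={'scene':(270,90),'side':(290,170)}[name]; print(name,((px-o)*3.2).round(0).tolist())
im=robot.grab_frame('wrist')[:,:,::-1]; cv2.imwrite('pics/liftw.png',im)
E
```

```text
[0.50431116 0.11047505 0.11950867] [[ 0.274  0.945  0.176]
 [ 0.796 -0.326  0.511]
 [ 0.54  -0.    -0.841]]
[[ 0.274  0.945  0.176]
 [ 0.796 -0.326  0.511]
 [ 0.54  -0.    -0.841]]
scene [[203.0, 183.0], [209.0, 211.0], [216.0, 213.0], [203.0, 209.0]]
side [[264.0, 207.0], [246.0, 233.0], [238.0, 232.0], [254.0, 234.0]]
```

View pics/liftw.png

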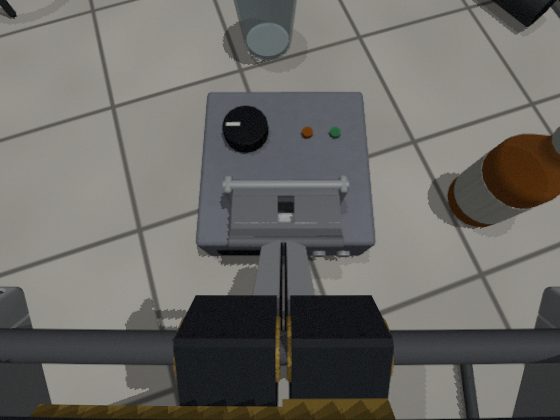

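```bash
python3 - <<'E'
from rig import robot
from fing import *
from meas import *
def tri(a,b):
    rows=[];rhs=[]
    for n,px in((('scene'),a),('side',b)):
        o,d=ray(robot.camera_info(n),px); d/=np.linalg.norm(d); M=np.eye(3)-np.outer(d,d); rows.append(M); rhs.append(M@o)
    x,r,_,_=np.linalg.lstsq(np.vstack(rows),np.hstack(rhs),rcond=None); return x,r
st=robot.get_state();T=st['tool_rot']
x,r=tri((333.4,140.9),(380,228.4)); print(x,r**.5,'tool frame mm',(T.T@(x-st['ee_pos'])*1e3).round(1)); p=x-np.r_[U,0]; print('unit',p@xu*1e3,p@yu*1e3,p[2]*1e3)
# pre picture: scale 2.3
d,n,R=setup(); e=tcp(-35,92)
x,r=tri((250+167/2.3,80+131/2.3),(260+(693-391)/2.3,150+180/2.3)); print('pre',x,r**.5,(R.T@(x-e)*1e3).round(1))
E
```

```text
[0.49779127 0.10277155 0.13115775] [0.0041435] tool frame mm [ -1.7  -3.7 -14.9]
unit -28.480839166822076 5.2158051097534655 131.15774551982338
pre [0.48924333 0.06965224 0.11420149] [0.00276197] [ -3.2  -2.5 -14.6]
```

```bash
python3 - <<'E'
from rig import robot
from meas import *
import cv2
st=robot.get_state();T=st['tool_rot']
i=robot.camera_info('wrist')
o,d=ray(i,(283,243)); o=T.T@(o-st['ee_pos']);d=T.T@d; print('cam in tool',o.round(3))
for x in(-.008,0,.008):
    print(x,(o+d*(x-o[0])/d[0]).round(4))
im=cv2.imread('pics/liftw.png')[225:300,230:340]; cv2.imwrite('pics/tipz.png',cv2.resize(im,None,fx=6,fy=6,interpolation=cv2.INTER_CUBIC))
E
```

```text
cam in tool [ 0.078 -0.002 -0.195]
-0.008 [-0.008  -0.0024  0.0215]
0 [ 0.     -0.0024  0.0013]
0.008 [ 0.008  -0.0024 -0.019 ]
```

View pics/tipz.png

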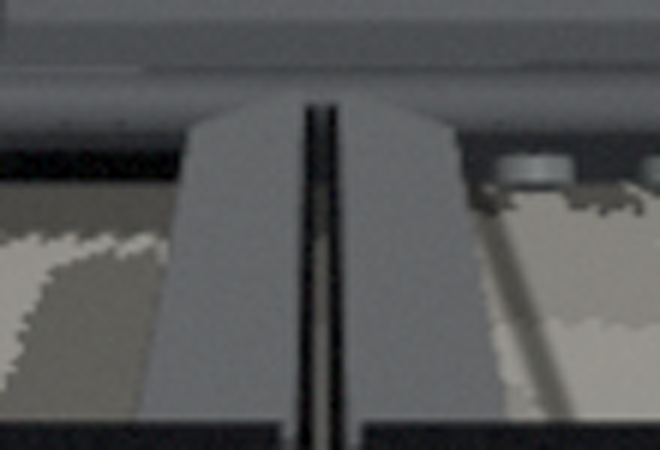

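Two views agree, as does the wrist ray: with the jaws closed the fingertips sit about 15 mm behind the TCP rather than 19 mm ahead, because the fingers retract on closing. That is why the finger passed in front of and above the lip without touching it. I'll correct the tip offset and go again.

```bash
sed -i 's/-\.019\*d/+.015*d/; s/+\.019\*d/-.015*d/' fing.py; grep 015 fing.py; python3 - <<'E'
from rig import robot
from fing import *
from shot import shot
import cv2
p=lambda t:print(t,corner(robot.get_state()),robot.get_state()['force'].round(2),robot.get_state()['time'])
p(0)
robot.move_linear(tcp(-50,115,cy=1.5),velocity=.1)
robot.move_linear(tcp(-32,88,cy=1.5),velocity=.1)
p(robot.move_linear(tcp(-12,88,cy=1.5),velocity=.06,threshold=6))
shot(robot,'in1');cv2.imwrite('pics/in1w.png',robot.grab_frame('wrist')[:,:,::-1])
E
```

```text
return np.r_[U,0]+xu*cx/1e3+yu*cy/1e3+zu*cz/1e3+.015*d-.008*n
    d,n,_=setup(); p=st['ee_pos']-.015*d+.008*n-np.r_[U,0]
0 [-20.4   1.5 136.5] [0.91 0.21 0.17] 4.6167
False [-11.7   1.6  88.1] [ 0.64 -1.59 -0.53] 6.0917
```

View pics/in1.png

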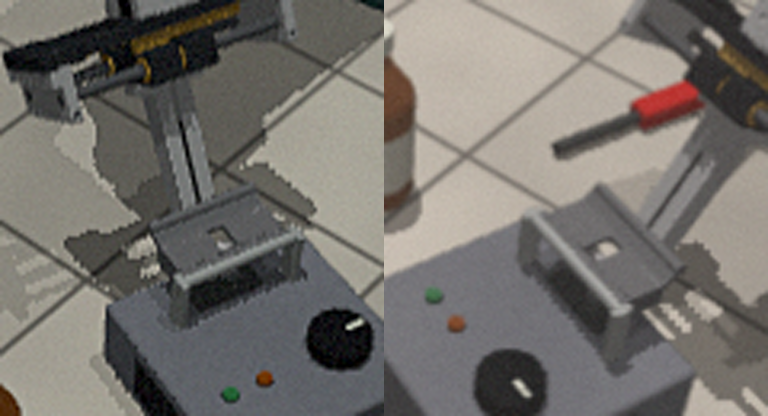

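View pics/in1w.png

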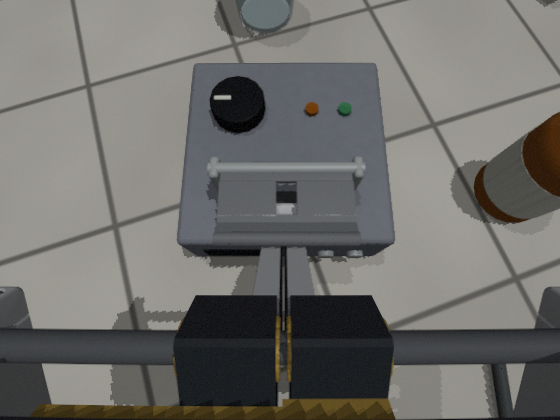

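The tip is now behind and under the lip (wrist picture, about 285,245), and the guard is still shut. Next I lift it.

```bash
python3 - <<'E'
from rig import robot
from fing import *
from shot import shot
import cv2
p=lambda t:print(t,corner(robot.get_state()),robot.get_state()['force'].round(2),robot.get_state()['time'])
p(robot.move_linear(tcp(-6,95,cy=1.5),velocity=.05,threshold=7))
p(robot.move_linear(tcp(-1,110,cy=1.5),velocity=.05,threshold=7))
robot.pause(.3)
shot(robot,'up2');cv2.imwrite('pics/up2w.png',robot.grab_frame('wrist')[:,:,::-1]);p(0)
E
```

```text
False [-5.7  1.4 95.4] [-0.4  -0.32 -0.98] 6.575
False [ -0.9   1.4 110.3] [ 0.18  0.35 -0.11] 7.0417
0 [ -1.1   1.5 109.9] [-0.03 -0.11  0.23] 7.4917
```

View pics/up2.png

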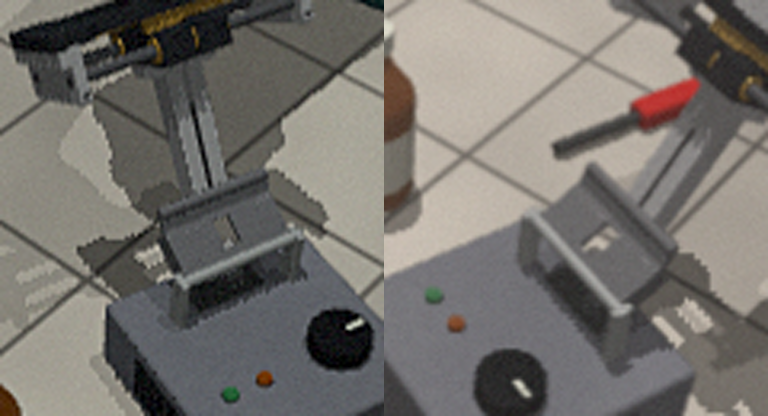

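View pics/up2w.png

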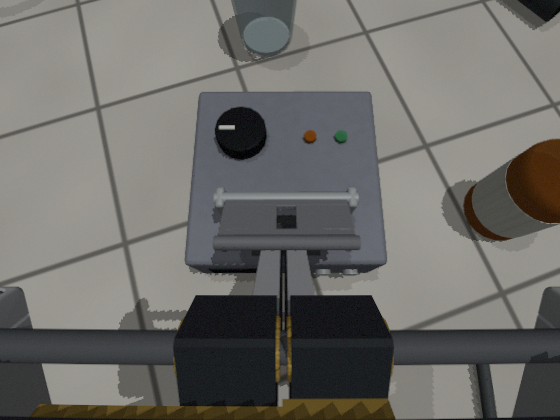

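The guard is lifted by roughly 0.4 rad (its lip is visibly raised in all three views) and the unit has not moved. Now I lower the tip in front of the toggle and push.

```bash
python3 - <<'E'
from rig import robot
from fing import *
from shot import shot
import cv2
p=lambda t:print(t,corner(robot.get_state()),robot.get_state()['force'].round(2),robot.get_state()['time'])
p(robot.move_linear(tcp(-4,82,cy=1.5),velocity=.06,threshold=7))
p(robot.move_linear(tcp(14,82,cy=1.5),velocity=.03,threshold=8))
robot.pause(.2)
shot(robot,'push');cv2.imwrite('pics/pushw.png',robot.grab_frame('wrist')[:,:,::-1]);p(0)
E
```

```text
False [-4.1  1.6 81.8] [-0.45 -0.89 -0.25] 8.1083
False [14.1  1.7 82. ] [0.38 0.06 0.02] 8.8583
0 [13.9  1.6 82. ] [ 0.62 -0.17 -0.11] 9.2083
```

View pics/push.png

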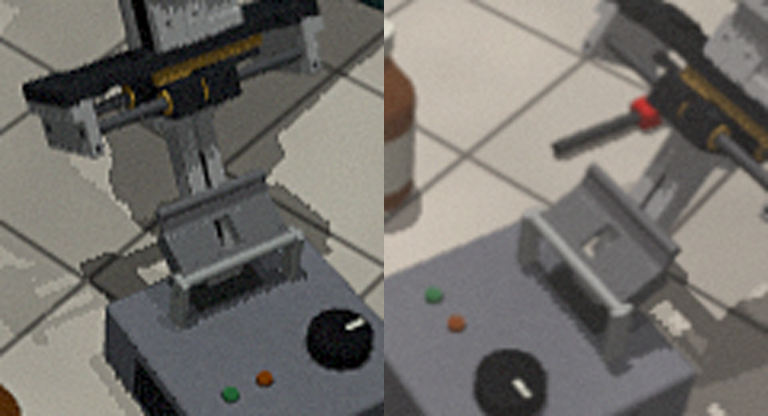

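View pics/pushw.png

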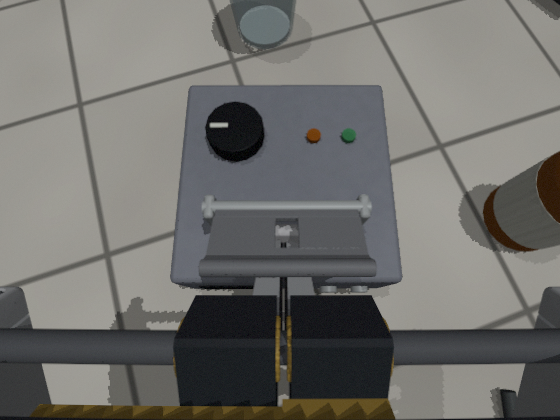

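The toggle has moved towards the hinge (bright tip at 284,232 in the slot) and the guard is up. I'll push on to its stop with a force limit.

```bash
python3 - <<'E'
from rig import robot
from fing import *
from shot import shot
import cv2
p=lambda t:print(t,corner(robot.get_state()),robot.get_state()['force'].round(2),robot.get_state()['time'])
p(robot.move_linear(tcp(22,82,cy=1.5),velocity=.02,threshold=6))
robot.pause(.2);p(0)
cv2.imwrite('pics/push2w.png',robot.grab_frame('wrist')[:,:,::-1])
E
```

```text
True [16.4  1.5 81.4] [-1.91 -4.61  2.54] 9.4917
0 [16.3  1.5 81.4] [-0.52 -3.44  2.52] 9.6917
```

View pics/push2w.png

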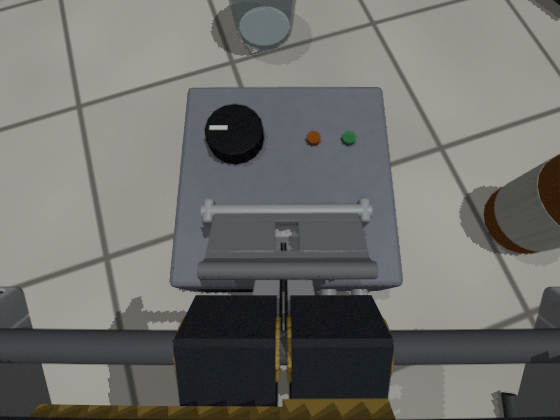

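It hit the stop at x 16.4 (about 15.5 expected for full on), with 5 N of force along the unit. Now I draw the finger straight out.

```bash
python3 - <<'E'
from rig import robot
from fing import *
from shot import shot
import cv2
p=lambda t:print(t,corner(robot.get_state()),robot.get_state()['force'].round(2),robot.get_state()['time'])
p(robot.move_linear(tcp(-20,81.5,cy=1.5),velocity=.05,threshold=8))
p(robot.move_linear(tcp(-45,82,cy=1.5),velocity=.08,threshold=8))
robot.pause(.4)
shot(robot,'out');cv2.imwrite('pics/outw.png',robot.grab_frame('wrist')[:,:,::-1]);p(0)
E
```

```text
False [-19.8   1.5  81.5] [0.31 1.68 0.19] 10.6167
False [-45.4   1.3  82. ] [ 0.13  0.57 -0.8 ] 11.0833
0 [-44.9   1.5  82. ] [ 0.81  0.07 -0.49] 11.6333
```

View pics/out.png

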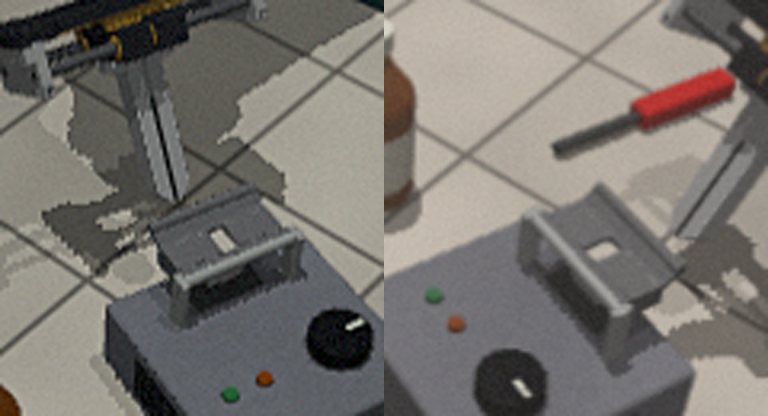

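View pics/outw.png

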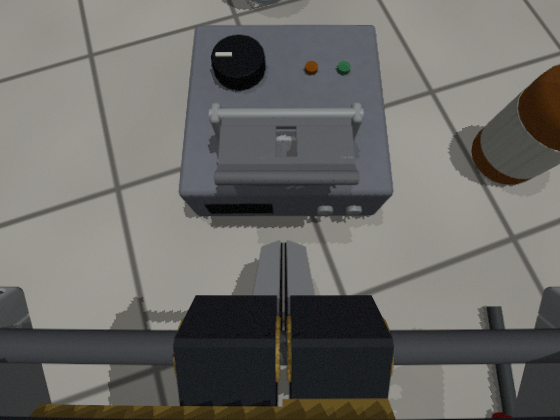

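The guard is shut again and the finger is clear. I'll check the toggle position in the slot, then back off.

```bash
python3 - <<'E'
from rig import robot
from fing import *
from meas import *
import cv2
i=robot.camera_info('wrist')
im=cv2.imread('pics/outw.png')[110:190,240:330]; cv2.imwrite('pics/slot.png',cv2.resize(im,None,fx=7,fy=7,interpolation=cv2.INTER_CUBIC))
for px,z in (((284,132),89),((284,137),89),((284,142),89),((217,180),105),((357,180),105),((213,113),98),((360,113),98)):
    p=onplane(i,px,z/1e3)-np.r_[U,0]; print(px,z,np.round([p@xu*1e3,p@yu*1e3],1))
a=cv2.imread('pics/out.png'); b=cv2.imread('pics/lift.png')
E
```

```text
(284, 132) 89 [22.1  3.2]
(284, 137) 89 [18.6  3.2]
(284, 142) 89 [15.2  3.2]
(217, 180) 105 [-16.4  39.5]
(357, 180) 105 [-16.4 -36.2]
(213, 113) 98 [30.  46.1]
(360, 113) 98 [ 29.9 -42.6]
```

View pics/slot.png

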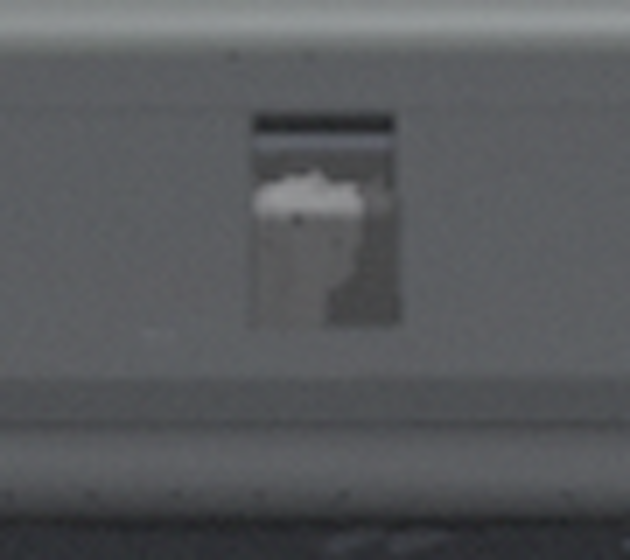

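```bash
python3 - <<'E'
from rig import robot
from fing import *
import cv2
i=robot.camera_info('wrist'); K=np.array([[i['fx'],0,i['cx']],[0,i['fy'],i['cy']],[0,0,1]])
def pj(x,y,z):
    w=np.r_[U,0]+xu*x/1e3+yu*y/1e3+zu*z/1e3; return cv2.projectPoints(w[None],i['rvec'],i['tvec'],K,i['dist'])[0][0,0].round(1)
print('hinge',pj(30,42,98)[1],'boxrear',pj(142,0,60)[1],'boxfront',pj(-8,0,60)[1],'lip',pj(-14,0,105)[1])
for a in(0.4,.48,.54,.6):
    l=a-.3; u=np.array([np.sin(l),np.cos(l)]); v=np.array([u[1],-u[0]]); b=np.array([14,64])+26*u
    f=b-4*v; r=b+4*v; print(a,'front row',pj(f[0],2,f[1])[1],'rear row',pj(r[0],2,r[1])[1])
E
```

```text
hinge 112.9 boxrear 20.4 boxfront 193.4 lip 175.9
0.4 front row 144.8 rear row 133.8
0.48 front row 141.7 rear row 131.5
0.54 front row 139.4 rear row 129.8
0.6 front row 137.3 rear row 128.3
```

The slot view gives about 0.52 ± 0.04 rad, while the contact at x 16.4 suggests a full 0.6. That is too close to 0.48, so I'll use the spare time for a second push with step-by-step force readings.

```bash
python3 - <<'E'
from rig import robot
from fing import *
p=lambda t:print(t,corner(robot.get_state()),(robot.get_state()['force']@xu).round(2),robot.get_state()['time'])
p(robot.move_linear(tcp(-12,80,cy=1.5),velocity=.08,threshold=7))
p(robot.move_linear(tcp(11,84,cy=1.5),velocity=.06,threshold=7))
for x in np.arange(12.5,21,.8):
    t=robot.move_linear(tcp(x,84,cy=1.5),velocity=.02,threshold=9); robot.pause(.1)
    f=np.mean([robot.get_state()['force']@xu]); p(t)
    if t or f<-8: break
E
```

```text
False [-11.8   1.7  79.9] 0.45 12.2
False [11.2  1.7 84. ] -0.26 12.7417
False [12.4  1.5 84. ] -0.06 13.0917
False [13.3  1.5 84. ] 0.68 13.4417
False [14.1  1.5 84. ] 0.09 13.7917
False [14.9  1.5 84. ] -0.17 14.1417
False [15.7  1.5 84. ] -0.32 14.4917
False [16.4  1.5 84. ] -0.89 14.8417
False [17.   1.4 83.9] -5.02 15.1917
False [17.4  1.4 83.7] -9.42 15.5417
```

There is no resistance until x ≈ 16.5, then a steep rise to 9 N. That is a hard stop, where full on puts the toggle face at x 16.0 at this height. Withdrawing.

```bash
python3 - <<'E'
from rig import robot
from fing import *
from shot import shot
from meas import *
import cv2
p=lambda t:print(t,corner(robot.get_state()),robot.get_state()['force'].round(2),robot.get_state()['time'])
p(robot.move_linear(tcp(-20,82,cy=1.5),velocity=.05,threshold=8))
p(robot.move_linear(tcp(-45,82,cy=1.5),velocity=.08,threshold=8))
robot.pause(.3)
cv2.imwrite('pics/out3w.png',robot.grab_frame('wrist')[:,:,::-1])
robot.move_linear(tcp(-110,120,cy=1.5),velocity=.12)
robot.pause(.3)
for n in('scene','side'): cv2.imwrite(f'pics/{n}9.png',robot.grab_frame(n)[:,:,::-1])
p(0)
for n,(x,y,w,h) in (('scene',(200,140,260,160)),('side',(200,160,220,210))):
    a=cv2.imread(f'pics/{n}0.png')[y:y+h,x:x+w];b=cv2.imread(f'pics/{n}9.png')[y:y+h,x:x+w]
    cv2.imwrite(f'pics/cmp_{n}.png',cv2.resize(np.hstack([a,b]),None,fx=1.5,fy=1.5))
    print(n,cv2.phaseCorrelate(*[np.float32(cv2.cvtColor(q[90:,:] if n=='side' else q[50:,100:],cv2.COLOR_BGR2GRAY)) for q in(a,b)]))
im=cv2.imread('pics/out3w.png')[110:190,240:330]; cv2.imwrite('pics/slot3.png',cv2.resize(im,None,fx=7,fy=7,interpolation=cv2.INTER_CUBIC))
E
```

```text
True [15.7  1.6 83.6] [-0.   -0.26  0.08] 15.7917
False [-44.6   1.5  82.1] [ 0.17  0.23 -0.04] 16.7
0 [-109.8    1.6  119.9] [-0.24  0.91 -0.36] 18.225
scene ((0.02466821179029921, -0.0011184327255904236), 1.0087016423543294)
side ((0.4769675024161302, -0.022831766486731908), 0.8717128711276584)
```

View pics/cmp_scene.png

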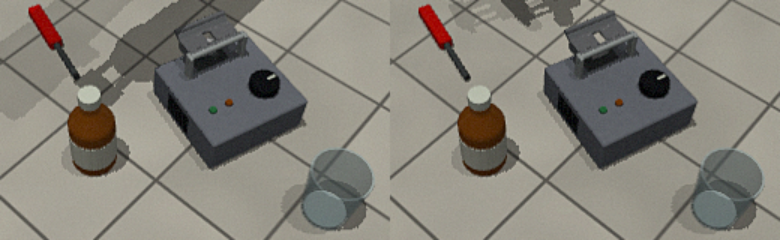

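View pics/cmp_side.png

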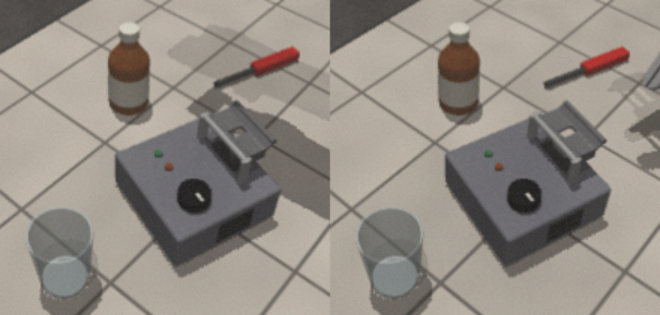

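View pics/slot3.png

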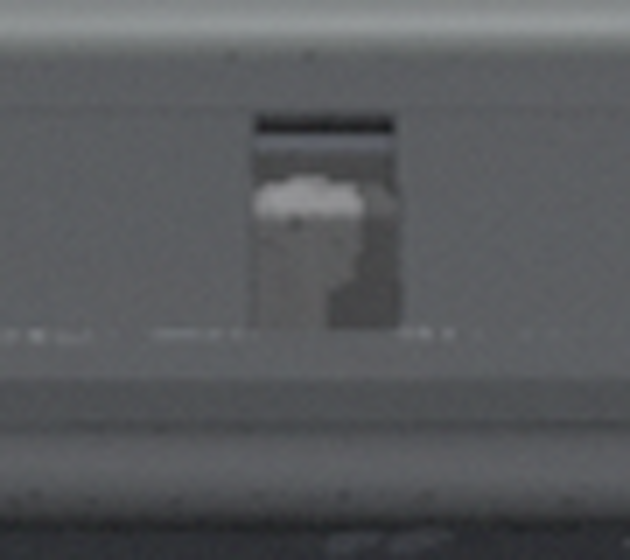

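```bash
python3 -c "
from rig import robot
print(robot.sign_off())"
```

```text
the job is handed in; nothing more can be done
None
```

The bench power unit is switched on: I lifted the guard with the closed, tilted fingers, pushed the toggle over to its hinge-side stop, and drew the finger out so the guard dropped shut. I handed the job in at about 18 s; it reports no verdict.

**Problems along the way**
- **First approach:** it missed the guard without touching anything. The fingertips retract when the jaws close, sitting about 15 mm behind the TCP instead of 19 mm ahead. I measured that in the images and corrected for it.
- **Withdrawal:** the last one paused for a moment when the force dropped off the toggle and tripped the stop limit. I then finished it cleanly.

**Last checks**
- **Toggle:** the images alone put it at about 0.52 ± 0.04 rad, close to the 0.48 limit, so I pushed a second time. The finger met a hard stop at the full-on position (up to 9 N), and the toggle looked the same afterwards, so I take it to be fully on. The image estimate and the contact reading did not quite agree.
- **Guard:** it is visibly shut in all three views.
- **Unit and surroundings:** the before-and-after pictures show no visible movement of the unit, beaker, bottle or lighter (image shift under 0.5 pixel around the unit).
- **Robot:** it ended about 10 cm in front of the unit, touching nothing.

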